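Stack a patient's daily pill tower

TASK

Build the patient's pill tower for the day on the black stand, one piece after another from the bottom up: first the yellow morning pot, on it the green midday pot, then the blue night pot, and close it with the grey lid, each dropped fully home and level on the one below. Keep the open pots upright so that no tablets spill, and leave the red pot, which is another patient's, and the bottle, tape and needle packet where they are.

Things in the scene. Friction and masses are not known exactly. Their poses are not given: they have to be found in the camera images.
- yellow_pot_center (a point): open round yellow pill pot (morning dose), tablets inside; 50 mm diameter, 50 mm high, mouth 44 mm, wall 3 mm. Foot below the barrel: 39 mm across, 8 mm high, bevelled; drops into a mouth or ring below (2.5 mm play all round) till the barrel rests on its rim: a pot on a pot stands 42 mm higher. Point: its centre, 25 mm above the foot's underside; z: its axis, up.
- green_pot_center (a point): open round green pill pot (midday dose), tablets inside; 50 mm diameter, 50 mm high, mouth 44 mm, wall 3 mm. Foot below the barrel: 39 mm across, 8 mm high, bevelled; drops into a mouth or ring below (2.5 mm play all round) till the barrel rests on its rim: a pot on a pot stands 42 mm higher. Point: its centre, 25 mm above the foot's underside; z: its axis, up.
- blue_pot_center (a point): open round blue pill pot (night dose), tablets inside; 50 mm diameter, 50 mm high, mouth 44 mm, wall 3 mm. Foot below the barrel: 39 mm across, 8 mm high, bevelled; drops into a mouth or ring below (2.5 mm play all round) till the barrel rests on its rim: a pot on a pot stands 42 mm higher. Point: its centre, 25 mm above the foot's underside; z: its axis, up.
- grey_lid_center (a point): grey lid: a thick ribbed round cap with a white disc on its flat top, 50 mm diameter, 36 mm high, with the same 39 mm x 8 mm bevelled foot as the pots; the foot drops into a pot's mouth. Point: its centre, 18 mm above the foot's underside; z up. Seated on a pot, its centre is 35 mm above that pot's centre. Grip it across its 50 mm diameter.
- red_pot_center (a point): open round red pill pot (another patient's, to be left where it is), tablets inside; 50 mm diameter, 50 mm high, mouth 44 mm, wall 3 mm. Foot below the barrel: 39 mm across, 8 mm high, bevelled; drops into a mouth or ring below (2.5 mm play all round) till the barrel rests on its rim: a pot on a pot stands 42 mm higher. Point: its centre, 25 mm above the foot's underside; z: its axis, up.
- black_stand_seat (a point): round black plastic stand (the one to be used), fixed; base 76 mm across, 9 mm high, with a ring on it, 52 mm outside and 44 mm inside diameter, recess 9 mm deep. Point: centre of the ring's top plane, 18 mm above the worktop; z up. A pot's foot drops into the ring till its barrel rests on it: its centre is then 17 mm above this point.
- orange_stand_seat (a point): round orange plastic stand (not to be used), fixed; base 76 mm across, 9 mm high, with a ring on it, 52 mm outside and 44 mm inside diameter, recess 9 mm deep. Point: centre of the ring's top plane, 18 mm above the worktop; z up. A pot's foot drops into the ring till its barrel rests on it: its centre is then 17 mm above this point.
- brown_bottle_center (a point): brown bottle with black cap, 60 mm diameter, 142 mm high, upright, bystander; the point is half-way up
- tape_roll_center (a point): upright cream-white roll of surgical tape, 33 mm diameter, 60 mm high, bystander; the point is half-way up
- needle_pack_center (a point): flat red and white needle packet lying on the worktop near its front edge, 30 x 86 x 9 mm (long along its y), bystander; the point is its centre

How it is judged (in metres and radians):
On the way, in this order (a step that is already met when the one before it is completed fails the run):
1. yellow pot seated in the black stand and let go (horizontal distance between yellow_pot_center and black_stand_seat below 0.006 m and z of yellow_pot_center in the frame of black_stand_seat between 0.013 and 0.021 m and angle between yellow_pot_center's own z axis and vertical below 0.1 rad and contact force between the fingers and yellow_pot below 0.1 N), for 0.2 s.
2. green pot seated on the yellow pot and let go (horizontal distance between green_pot_center and yellow_pot_center below 0.006 m and z of green_pot_center in the frame of yellow_pot_center between 0.038 and 0.046 m and angle between green_pot_center's own z axis and vertical below 0.1 rad and contact force between the fingers and green_pot below 0.1 N), for 0.2 s.
3. blue pot seated on the green pot and let go (horizontal distance between blue_pot_center and green_pot_center below 0.006 m and z of blue_pot_center in the frame of green_pot_center between 0.038 and 0.046 m and angle between blue_pot_center's own z axis and vertical below 0.1 rad and contact force between the fingers and blue_pot below 0.1 N), for 0.2 s.
4. grey lid seated on the blue pot and let go (horizontal distance between grey_lid_center and blue_pot_center below 0.006 m and z of grey_lid_center in the frame of blue_pot_center between 0.031 and 0.039 m and angle between grey_lid_center's own z axis and vertical below 0.1 rad and contact force between the fingers and grey_lid below 0.1 N), for 0.2 s.
At the end, for the whole second after the job is handed in: On the black stand, bottom up: yellow, green and blue pot, grey lid, each centred within 6 mm on the one below, within 4 mm of fully seated, upright within 0.1 rad, at rest; the red pot, bottle, tape roll and needle packet within 20 mm of where they were; all released (horizontal distance between yellow_pot_center and black_stand_seat below 0.006 m and z of yellow_pot_center in the frame of black_stand_seat between 0.013 and 0.021 m and angle between each of yellow_pot_center, green_pot_center, blue_pot_center, grey_lid_center's own z axis and vertical below 0.1 rad and linear speed of each of yellow_pot, green_pot, blue_pot, grey_lid below 0.02 m/s and horizontal distance between green_pot_center and yellow_pot_center below 0.006 m and z of green_pot_center in the frame of yellow_pot_center between 0.038 and 0.046 m and horizontal distance between blue_pot_center and green_pot_center below 0.006 m and z of blue_pot_center in the frame of green_pot_center between 0.038 and 0.046 m and horizontal distance between grey_lid_center and blue_pot_center below 0.006 m and z of grey_lid_center in the frame of blue_pot_center between 0.031 and 0.039 m and distance of each of red_pot_center, brown_bottle_center, tape_roll_center, needle_pack_center from where it was at the start of the episode below 0.02 m); the robot touches nothing.
It fails at once if the red pot or a bystander (brown bottle, tape roll, needle packet) is moved more than 20 mm (distance of any of red_pot_center, brown_bottle_center, tape_roll_center, needle_pack_center from where it was at the start of the episode above 0.02 m).
It fails at once if an open pot is tipped more than 35 degrees (its tablets would fall out) (angle between any of yellow_pot_center, green_pot_center, blue_pot_center, red_pot_center's own z axis and vertical above 0.61 rad).
It also fails if it takes over 128 s, if anything falls off the work surface, if the arm or the gripper's body presses on something with over 40 N, if the wrist force passes 120 N, or if a joint passes its speed limit or range.

ROBOT

A 6-joint arm with a two-finger parallel gripper is mounted at the origin on a cart in front of the work surface, level with it; the furniture and walls round the work are solid. World frame = base frame: x ahead of the robot, y to its left, z up, the work surface at z = 0. Lengths are in m, angles in degrees, forces in N, time in s.
With the tool pointing down it reaches from about 0.25 to 0.725 m from the base axis. Payload 9.7 kg.
Tool frame: the origin (TCP) lies midway between the tips of the shut fingers; the grasp point (between the pads) lies 19 mm behind it; z points along the fingers, y is the line along which they close (so a half turn about z gives the same grasp; the last joint's range is limited). The gripper opens to 85 mm and grips with 20 to 120 N. Pads are 22 mm wide; open, the fingers measure 114 mm over their backs; the gripper's body (76 mm by 85 mm) begins 54 mm behind the grasp point. The pads swing forward as they close: fully open they stand 13 mm farther back than shut.
Start: joints at [77.235, 4.979, 10.078, 95.1, 0, 90], TCP at [0.122, 0.536, 0.231] pointing down, gripper open.
Joint ranges: [-179.16, 179.16], [-48.56, 103.87], [-65.8, 70.77], [-126.05, 130.52], [-82.76, 87.17], [-180, 180]. Speed limits (degrees/s): [127.2, 127.2, 147.25, 180, 180, 180].

INTERFACE

Orientations are given as [roll, pitch, yaw] about the fixed x, y, z axes, in that order (R = Rz(yaw) Ry(pitch) Rx(roll)).
In Python, from workcell import bot gives the robot as it stands.
- The arm moves only by the shell command python3 -m crank 'ROWS' [FORCE]. ROWS is JSON, a list of rows, each an object with "gripper": the finger opening in mm, from 0 to 85.4; "travel": the shift along the tool's x, y, z in mm, a list of three; "twist": the turn, a rotation vector about the tool's x, y, z in rad, a list of three. In form: [{"gripper": gripper, "travel": [tx, ty, tz], "twist": [rx, ry, rz]}, ...]. A call has 1 to 12 rows; each row shifts and turns the commanded pose from where the row before left it, along the tool's axes as they then stand; what a row does not reach is not made up. A row lasts 1/8 s, in which the tool goes at most 62.5 mm and 10.7 degrees, less where a joint would pass 70% of its speed; a pose out of reach is approached as far as the arm can. A call is refused whole if a number of a shift passes 62.5 or a number of a turn 0.188, either way. A call with a gripper value outside its range is refused whole. The fingers move at their own pace and stop on an object; FORCE is the grip in N (left out, the last holds). Time passes only in rows, so rows that do not move let the fingers close. It gives the time, the measured TCP pose, the force, the opening and the grip force at its end, in the units of the state.
- bot.get_obs(): the state, without advancing time (a new reading comes with each control period).
- bot.camera(name): name is "scene" or "side" or "wrist"; returns the picture (480x640x3 uint8, red, green, blue); there is no depth.
- bot.calibration(name): a dict with "vfov" (degrees; the focal length in pixels is half the picture's height over the tangent of half this angle, whatever the lens; pixels are square), "cx", "cy" (the principal point, pixels), "camera_from_world" (4x4, takes a point from world to camera coordinates). Camera axes: x right, y down, z forward; pixel columns grow to the right and rows downward; lengths in m; the calibration is good to about 2 mm. The wrist camera is an equidistant fisheye: a pixel r from the principal point sees the ray r / f radians off the axis. A picture is of the moment at which its call begins: read the wrist's pose just before it. calibration takes no time and is no camera call; for the wrist camera it gives the pose at the moment of the call.
- bot.job_done(): hands the job in; it is judged then, once.
The state is a dict: "time": time; "q": joint angles; "qd": joint speeds; "joint_efforts": joint torques, N m; "ee_pos": TCP position; "tcp_rot": TCP orientation; "wrist_force": force on the tool from outside, world axes, zero at the start; "torque": the same for the moment, N m; "opening": finger opening in m; "grasp_force": force on a finger pad.
Only numpy, scipy, OpenCV 4.12 (cv2) and the standard library are available. Lean on these libraries where they do the work, as an engineer would, in place of code of your own. Each camera call takes 0.05 s, during which the arm holds its last target. There are 200 camera calls.

## Working session

There is one attempt and no reset: what is moved stays moved. The work goes in short steps, Python scripts to look and compute and a shell command to move; the robot and the scene stay as the last step left them, time stands still between calls to the robot, and variables do not carry over. Pictures are saved under pics/ and viewed, at most 14 in all, crops included, and the job is handed in when it is done.

```bash
mkdir -p pics; python3 - <<'E'
from workcell import bot
import cv2
o=bot.get_obs();print({k:o[k] for k in('time','ee_pos','tcp_rot','opening')})
for n in('scene','side','wrist'):
    c=bot.calibration(n);print(n,c)
    cv2.imwrite(f'pics/{n}0.png',bot.camera(n)[:,:,::-1])
E
```

```text
{'time': 0.0, 'ee_pos': array([0.12146565, 0.53617844, 0.23057448]), 'tcp_rot': array([-1.79921232e+02, -1.92518513e-04,  1.67235522e+02]), 'opening': 0.08552690871721026}
scene {'vfov': 55.43534509262844, 'cx': 323.3574126147335, 'cy': 241.89040727976797, 'camera_from_world': array([[ 0.82580908, -0.56388989,  0.00821887, -0.43798885],
       [-0.25350941, -0.3842005 , -0.88776289,  0.19251951],
       [ 0.50375821,  0.7310391 , -0.46022765,  1.12138077],
       [ 0.        ,  0.        ,  0.        ,  1.        ]])}
side {'vfov': 49.60870586517673, 'cx': 332.0550367429751, 'cy': 236.22859123741418, 'camera_from_world': array([[ 0.97153418, -0.23640415, -0.01531091, -0.53869759],
       [-0.13791805, -0.51187653, -0.8479157 ,  0.11689581],
       [ 0.19261349,  0.82589073, -0.52990994,  1.20700705],
       [ 0.        ,  0.        ,  0.        ,  1.        ]])}
wrist {'vfov': 65.70646984690485, 'cx': 319.4924236500147, 'cy': 242.0665436258896, 'camera_from_world': array([[ 0.22087008,  0.975302  , -0.00155695, -0.54917678],
       [ 0.92777908, -0.2096151 ,  0.3086867 , -0.04051451],
       [ 0.3007364 , -0.06962416, -0.9511625 ,  0.38007836],
       [ 0.        ,  0.        ,  0.        ,  1.        ]])}
```

View pics/scene0.png

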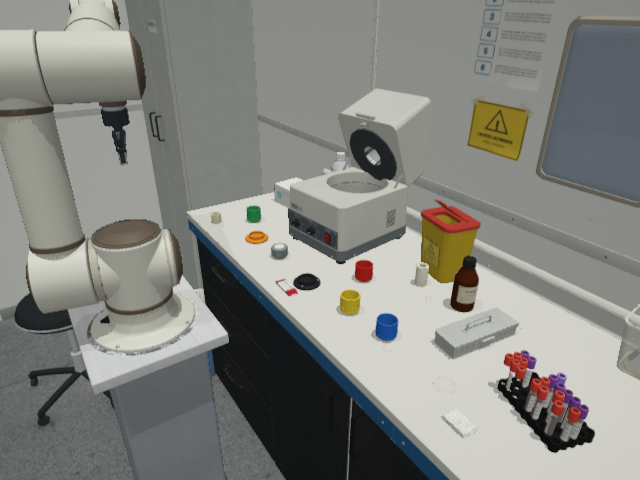

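View pics/side0.png

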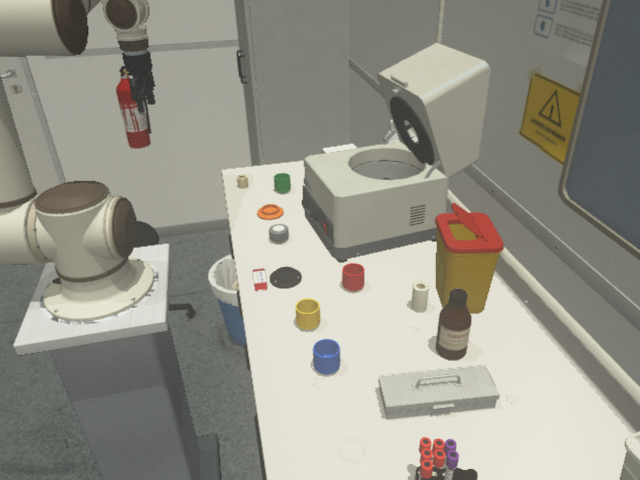

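View pics/wrist0.png

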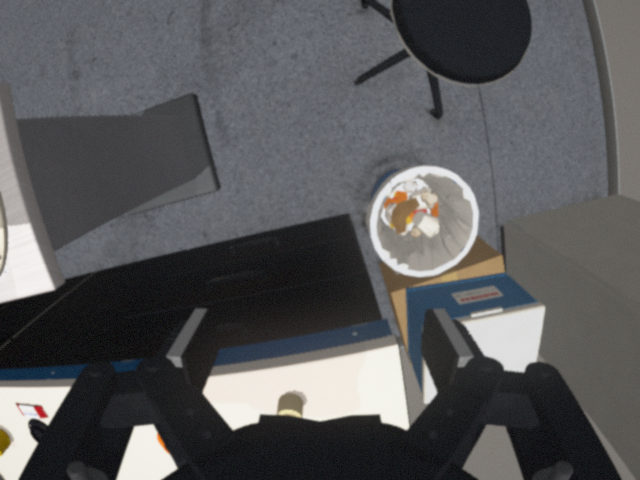

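The scene picture shows green (254,213), the orange stand (257,237), lid (279,250), black stand (307,282), needle packet (286,286), red (364,271), yellow (350,302), blue (387,327), tape (421,274) and bottle (465,285). The side picture shows the same objects: green (283,183), orange (270,212), lid (278,233), black stand (286,277), yellow (308,314), blue (327,357), red (353,277). The wrist picture shows mostly floor, no pots yet.

```bash
cat > h.py <<'E'
from workcell import bot
import cv2,numpy as np
from scipy.optimize import least_squares
from scipy.spatial.transform import Rotation as R
def proj(c,P,fish=False):
    f=240/np.tan(np.radians(c['vfov']/2)); T=c['camera_from_world']
    p=np.atleast_2d(P)@T[:3,:3].T+T[:3,3]
    if fish:
        rr=np.hypot(p[:,0],p[:,1]); th=np.arctan2(rr,p[:,2]); s=f*th/np.maximum(rr,1e-9)
    else: s=f/p[:,2]
    return np.c_[c['cx']+p[:,0]*s,c['cy']+p[:,1]*s]
a=np.linspace(0,2*np.pi,48,endpoint=False)
def ring(r,z): return np.c_[r*np.cos(a),r*np.sin(a),0*a+z]
POT=np.r_[ring(.0195,0),ring(.025,.011),ring(.025,.05)]
LID=np.r_[ring(.0195,0),ring(.025,.011),ring(.025,.036)]
BASE=np.r_[ring(.038,0),ring(.038,.009)]
BOX={'yellow':POT,'green':POT,'blue':POT,'red':POT,'orange':BASE,'black':BASE,'lid':LID}
def mask(im,name):
    h,s,v=[x.astype(int) for x in cv2.split(cv2.cvtColor(im,cv2.COLOR_RGB2HSV))]
    m={'yellow':(h>18)&(h<32)&(s>130)&(v>40),'green':(h>45)&(h<90)&(s>110)&(v>25),'blue':(h>105)&(h<125)&(s>150)&(v>40),
     'red':((h<6)|(h>174))&(s>150)&(v>50),'orange':(h>6)&(h<19)&(s>150)&(v>60),'black':(v<60),
     'lid':(v<185)&(s<60)}[name]
    return m.astype(np.uint8)
def blob(im,name,seed,win=40):
    u,v=map(int,seed);m=mask(im,name);w=np.zeros_like(m)
    w[max(0,v-win):v+win,max(0,u-win):u+win]=1
    n,l,st,ce=cv2.connectedComponentsWithStats(m*w)
    i=1+np.argmax(st[1:,4]) ; x,y,ww,hh,A=st[i]
    return np.array([x-.5,x+ww-.5,y-.5,y+hh-.5]),A
def bb(uv): return np.array([uv[:,0].min(),uv[:,0].max(),uv[:,1].min(),uv[:,1].max()])
def fit(obs,name,x0,z=0):
    # obs: list of (calib,bbox,fish,use-indices)
    f=lambda p:np.concatenate([(bb(proj(c,BOX[name]+[p[0],p[1],z],fi))-b)[ix] for c,b,fi,ix in obs])
    r=least_squares(f,x0); return r.x,r.fun
E
python3 - <<'E'
from h import *
S={'green':((254,213),(283,183)),'orange':((257,237),(270,212)),'lid':((279,250),(278,233)),'black':((307,282),(286,277)),
'yellow':((350,302),(308,314)),'blue':((387,327),(327,357)),'red':((364,271),(353,277))}
I=[cv2.imread(f'pics/{n}0.png')[:,:,::-1].copy() for n in('scene','side')]
C=[bot.calibration(n) for n in('scene','side')]
for n,s in S.items():
    bs=[blob(I[k],n,s[k],20) for k in(0,1)]
    o=[(C[k],bs[k][0],False,[0,1,2,3]) for k in(0,1)]
    p,r=fit(o,n,[.4,.2]);print(n,p.round(4),'r',np.hypot(*p).round(3),'az',np.degrees(np.arctan2(p[1],p[0])).round(1),r.round(1),bs[0][1],bs[1][1])
# rays for bystanders at table height
def ray(c,uv,z):
    f=lambda p:(proj(c,[[p[0],p[1],z]])[0]-uv)
    return least_squares(f,[.4,.2]).x.round(3)
for n,z,a,b in(('needle',.005,(286,286),(260,279)),('tape',.03,(421,274),(420,297)),('bottle',.071,(465,285),(454,325)),('tan',.015,(215,217),(242,182))): print(n,ray(C[0],a,z),ray(C[1],b,z))
c=bot.calibration('wrist');T=c['camera_from_world'];o=bot.get_obs()
Rt=R.from_euler('xyz',o['tcp_rot'],degrees=True).as_matrix()
cp=-T[:3,:3].T@T[:3,3];print('campos tool',(Rt.T@(cp-o['ee_pos'])).round(4));print((T[:3,:3]@Rt).round(3)); print(Rt.round(3))
E
```

```text
green [0.4796 0.3968] r 0.622 az 39.6 [-4.6 -2.8 -1.6  0.1 -4.9 11.2 -7.9 11.9] 188 1
orange [0.4306 0.2454] r 0.496 az 29.7 [-0.3  0.9  0.7  0.4 -1.1  0.7 -2.   0.7] 203 205
lid [0.4323 0.0951] r 0.443 az 12.4 [ 2.5 -0.8  0.3  0.6 -0.6 -0.8 -0.6 -1. ] 226 298Traceback (most recent call last):
  File "<stdin>", line 7, in <module>
  File "h.py", line 28, in blob
    i=1+np.argmax(st[1:,4]) ; x,y,ww,hh,A=st[i]
        ~~~~~~~~~^^^^^^^^^^
    return _wrapfunc(a, 'argmax', axis=axis, out=out, **kwds)
    return bound(*args, **kwds)
ValueError: attempt to get argmax of an empty sequence
```

```bash
sed -i "s/(s>110)&(v>25)/(s>70)\&(v>20)/; s/(v<60),/(v<85),/; s/(h>105)&(h<125)&(s>150)/(h>105)\&(h<128)\&(s>120)/; s/(h>18)&(h<32)&(s>130)/(h>16)\&(h<34)\&(s>100)/" h.py
cat > m.py <<'E'
from h import *
S={'green':((254,213),(283,183)),'orange':((257,237),(270,212)),'lid':((279,250),(278,233)),'black':((307,282),(286,277)),
'yellow':((350,302),(308,314)),'blue':((387,327),(327,357)),'red':((364,271),(353,277))}
I=[cv2.imread(f'pics/{n}0.png')[:,:,::-1].copy() for n in('scene','side')]
C=[bot.calibration(n) for n in('scene','side')]
for n,s in S.items():
    try:
        bs=[blob(I[k],n,s[k],20) for k in(0,1)]
        o=[(C[k],bs[k][0],False,[0,1,2,3]) for k in(0,1)]
        p,r=fit(o,n,[.4,.2]);print(n,p.round(4),'r',np.hypot(*p).round(3),'az',np.degrees(np.arctan2(p[1],p[0])).round(1),r.round(1),bs[0][1],bs[1][1])
    except Exception as e: print(n,e,[cv2.cvtColor(I[k],cv2.COLOR_RGB2HSV)[s[k][1],s[k][0]] for k in(0,1)])
# rays for bystanders at table height
def ray(c,uv,z):
    f=lambda p:(proj(c,[[p[0],p[1],z]])[0]-uv)
    return least_squares(f,[.4,.2]).x.round(3)
for n,z,a,b in(('needle',.005,(286,286),(260,279)),('tape',.03,(421,274),(420,297)),('bottle',.071,(465,285),(454,325)),('tan',.015,(215,217),(242,182))): print(n,ray(C[0],a,z),ray(C[1],b,z))
c=bot.calibration('wrist');T=c['camera_from_world'];o=bot.get_obs()
Rt=R.from_euler('xyz',o['tcp_rot'],degrees=True).as_matrix()
cp=-T[:3,:3].T@T[:3,3];print('campos tool',(Rt.T@(cp-o['ee_pos'])).round(4));print((T[:3,:3]@Rt).round(3)); print(Rt.round(3))
E
python3 m.py
```

```text
green [0.4875 0.3799] r 0.618 az 37.9 [-0.4  0.4 -0.5  0.3 -0.5  0.6 -1.   1. ] 204 255
orange [0.4306 0.2454] r 0.496 az 29.7 [-0.3  0.9  0.7  0.4 -1.1  0.7 -2.   0.7] 203 205
lid [0.4323 0.0951] r 0.443 az 12.4 [ 2.5 -0.8  0.3  0.6 -0.6 -0.8 -0.6 -1. ] 226 298
black [ 0.4279 -0.0563] r 0.432 az -7.5 [ -2.3  -1.4  -4.   -3.  -14.5  16.6  -8.2  12.6] 324 1
yellow [ 0.4424 -0.2467] r 0.506 az -29.1 [ 0.2  0.6 -0.8  0.7 -0.8  0.2 -1.6  1. ] 434 636
blue [ 0.4604 -0.3716] r 0.592 az -38.9 [  1.6   2.4  -2.8  -1.   -9.2   5.8 -16.   14.4] 495 23
red [ 0.5838 -0.1357] r 0.599 az -13.1 [  2.2   3.5  -4.4  -2.5 -11.1   5.9 -12.6  12.4] 313 5
needle [ 0.362 -0.065] [ 0.363 -0.073]
tape [ 0.686 -0.253] [ 0.685 -0.259]
bottle [ 0.688 -0.398] [ 0.693 -0.401]
tan [0.371 0.453] [0.37  0.437]
campos tool [ 0.0788 -0.0002 -0.1425]
[[ 0.     1.     0.   ]
 [-0.951  0.    -0.309]
 [-0.309 -0.     0.951]]
[[-0.975  0.221 -0.   ]
 [ 0.221  0.975 -0.001]
 [ 0.    -0.001 -1.   ]]
```

```bash

python3 -m crank '[{"gripper":85,"travel":[0,0,0],"twist":[0,0,0.182]},{"gripper":85,"travel":[0,0,0],"twist":[0,0,0.182]},{"gripper":85,"travel":[0,0,0],"twist":[0,0,0.182]},{"gripper":85,"travel":[0,0,0],"twist":[0,0,0.182]},{"gripper":85,"travel":[0,0,0],"twist":[0,0,0.182]},{"gripper":85,"travel":[0,0,0],"twist":[0,0,0.182]},{"gripper":85,"travel":[0,0,0],"twist":[0,0,0.182]},{"gripper":85,"travel":[0,0,0],"twist":[0,0,0.182]}]' 40
python3 -m crank '[{"gripper":85,"travel":[0,0,0],"twist":[0,0,0.182]},{"gripper":85,"travel":[0,0,0],"twist":[0,0,0.182]},{"gripper":85,"travel":[0,0,0],"twist":[0,0,0.182]},{"gripper":85,"travel":[0,0,0],"twist":[0,0,0.182]},{"gripper":85,"travel":[0,0,0],"twist":[0,0,0.182]},{"gripper":85,"travel":[0,0,0],"twist":[0,0,0.182]},{"gripper":85,"travel":[0,0,0],"twist":[0,0,0.182]},{"gripper":85,"travel":[0,0,0],"twist":[0,0,0.182]}]' 
python3 - <<'E'
from h import *
c=bot.calibration('side')
def ray(c,uv,z):
    return least_squares(lambda p:(proj(c,[[p[0],p[1],z]])[0]-uv),[.4,.2]).x.round(3)
print([ray(c,u,0) for u in((308,215),(331,255),(343,258))])
c=bot.calibration('scene'); print([ray(c,u,0) for u in((291,236),(341,262))])
E
```

```text
time: 1.15
ee_pos: [0.1215, 0.5363, 0.231]
tcp_rot: [-180.0, 0.0, 83.5]
wrist_force: [0.1, -0.4, 0.2]
opening: 0.0848
grasp_force: 0.0
time: 2.15
ee_pos: [0.3924, 0.3205, 0.2316]
tcp_rot: [-166.8, 8.8, 31.9]
wrist_force: [0.9, 0.3, 0.3]
opening: 0.0848
grasp_force: 0.0
[array([0.533, 0.203]), array([ 0.549, -0.012]), array([ 0.575, -0.032])]
[array([0.535, 0.2  ]), array([ 0.571, -0.035])]
```

```bash
python3 - <<'E'
from h import *
o=bot.get_obs();print({k:np.round(o[k],3) for k in('time','q','ee_pos','tcp_rot')})
E
```

```text
{'time': np.float64(2.15), 'q': array([ 31.878,   7.065,  10.998, 102.699,  13.155, 179.945]), 'ee_pos': array([0.392, 0.32 , 0.232]), 'tcp_rot': array([-166.837,    8.753,   31.932])}
```

```bash
cat >> h.py <<'E'
def tw(yaw):
    o=bot.get_obs();Rc=R.from_euler('xyz',o['tcp_rot'],degrees=True)
    return (Rc.inv()*R.from_euler('xyz',[180,0,yaw],degrees=True)).as_rotvec()
E
python3 -c "
from h import *
print(tw(50),tw(60))"
```

```text
[-0.25148354  0.11473359 -0.3308936 ] [-0.26212036  0.09294401 -0.50430412]
```

```bash

python3 -m crank '[{"gripper":85,"travel":[0,0,0],"twist":[-0.0874,0.031,-0.168]},{"gripper":85,"travel":[0,0,0],"twist":[-0.0874,0.031,-0.168]},{"gripper":85,"travel":[0,0,0],"twist":[-0.0874,0.031,-0.168]},{"gripper":85,"travel":[0,0,0],"twist":[0,0,0]}]' 
python3 -c "
from h import *
print(tw(180))"
```

```text
time: 2.65
ee_pos: [0.3907, 0.322, 0.2325]
tcp_rot: [-179.7, 0.0, 59.6]
wrist_force: [0.9, -0.5, -0.4]
opening: 0.0855
grasp_force: 0.0
[-0.00283291 -0.00455188 -2.10174083]
```

```bash

python3 -m crank '[{"gripper":85,"travel":[0,0,0],"twist":[0,0,-0.175]},{"gripper":85,"travel":[0,0,0],"twist":[0,0,-0.175]},{"gripper":85,"travel":[0,0,0],"twist":[0,0,-0.175]},{"gripper":85,"travel":[0,0,0],"twist":[0,0,-0.175]},{"gripper":85,"travel":[0,0,0],"twist":[0,0,-0.175]},{"gripper":85,"travel":[0,0,0],"twist":[0,0,-0.175]},{"gripper":85,"travel":[0,0,0],"twist":[0,0,-0.175]},{"gripper":85,"travel":[0,0,0],"twist":[0,0,-0.175]},{"gripper":85,"travel":[0,0,0],"twist":[0,0,-0.175]},{"gripper":85,"travel":[0,0,0],"twist":[0,0,-0.175]},{"gripper":85,"travel":[0,0,0],"twist":[0,0,-0.175]},{"gripper":85,"travel":[0,0,0],"twist":[0,0,-0.175]}]' 
python3 -m crank '[{"gripper":85,"travel":[-4,-50,3],"twist":[0,0,0]},{"gripper":85,"travel":[-4,-50,3],"twist":[0,0,0]},{"gripper":85,"travel":[-4,-50,3],"twist":[0,0,0]},{"gripper":85,"travel":[-4,-50,3],"twist":[0,0,0]},{"gripper":85,"travel":[-4,-50,3],"twist":[0,0,0]},{"gripper":85,"travel":[-4,-50,3],"twist":[0,0,0]},{"gripper":85,"travel":[-4,-50,3],"twist":[0,0,0]},{"gripper":85,"travel":[-4,-50,3],"twist":[0,0,0]},{"gripper":85,"travel":[-4,-50,3],"twist":[0,0,0]},{"gripper":85,"travel":[-4,-50,3],"twist":[0,0,0]},{"gripper":85,"travel":[-4,-50,3],"twist":[0,0,0]},{"gripper":85,"travel":[0,0,0],"twist":[0,0,0]}]' 
python3 - <<'E'
from h import *
print(tw(180)); cv2.imwrite('pics/w1.png',bot.camera('wrist')[:,:,::-1])
E
```

```text
time: 4.15
ee_pos: [0.3917, 0.3216, 0.2315]
tcp_rot: [179.9, -0.4, 179.9]
wrist_force: [-0.6, 0.8, -0.0]
opening: 0.0851
grasp_force: 0.0
time: 5.65
ee_pos: [0.4335, -0.231, 0.1968]
tcp_rot: [179.8, -0.4, 179.4]
wrist_force: [-0.8, 0.7, -0.9]
opening: 0.0851
grasp_force: 0.0
[ 0.00373552 -0.00668739 -0.01031318]
```

View pics/w1.png

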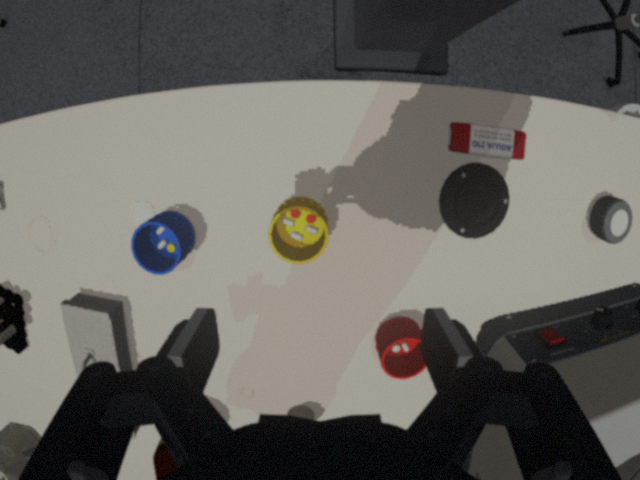

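The wrist picture shows yellow (298,228), blue (162,242), the black stand (474,200), lid (610,219), red (402,345) and the needle packet (487,140).

```bash
cat >> h.py <<'E'
def wfit(items,z={}):
    c=bot.calibration('wrist'); im=bot.camera('wrist'); o=bot.get_obs(); out={}
    for n,g in items.items():
        s=proj(c,[[g[0],g[1],.03+z.get(n,0)]],True)[0]; b,A=blob(im,n,s,45)
        p,r=fit([(c,b,True,[0,1,2,3])],n,g,z.get(n,0)); out[n]=p
        print(n,p.round(4),'res',r.round(1),'area',A,'from tcp mm',((p-o['ee_pos'][:2])*1e3).round(1))
    print('tcp',o['ee_pos'].round(4),o['tcp_rot'].round(2),'t',round(o['time'],2),'tw',tw(180).round(4)); return im,c
E
python3 - <<'E'
from h import *
wfit({'yellow':[.442,-.247],'black':[.428,-.058],'blue':[.46,-.372],'lid':[.432,.095]})
E
```

```text
yellow [ 0.4416 -0.2484] res [-0.5  0.5 -0.3  0.3] area 2775 from tcp mm [  7.9 -19.7]
black [ 0.4235 -0.0672] res [-9.3 11.  -3.1  3.8] area 3031 from tcp mm [-10.3 161.5]
blue [ 0.4551 -0.3828] res [-7.   6.4 -4.6  5. ] area 1051 from tcp mm [  21.4 -154.1]
lid [0.4322 0.0833] res [ 10.6 -14.   19.8 -20.6] area 6390 from tcp mm [ -1.5 312. ]
tcp [ 0.4337 -0.2287  0.1975] [179.81  -0.34 179.62] t 5.75 tw [ 0.0034 -0.0059 -0.0067]
```

```bash

python3 -m crank '[{"gripper":85,"travel":[-4,-10,30],"twist":[0.003,-0.006,-0.007]},{"gripper":85,"travel":[-4,-10,30],"twist":[0,0,0]},{"gripper":85,"travel":[0,0,30],"twist":[0,0,0]},{"gripper":85,"travel":[0,0,0],"twist":[0,0,0]},{"gripper":85,"travel":[0,0,0],"twist":[0,0,0]}]' 
python3 - <<'E'
from h import *
wfit({'yellow':[.4416,-.2484]})
E
```

```text
time: 6.38
ee_pos: [0.4425, -0.2479, 0.1095]
tcp_rot: [-179.9, 0.2, -179.7]
wrist_force: [0.3, 0.1, 0.4]
opening: 0.0851
grasp_force: 0.0
yellow [ 0.4396 -0.2487] res [-1.4  1.4 -2.9  3. ] area 5406 from tcp mm [-3.1 -0.5]
tcp [ 0.4427 -0.2482  0.1097] [-179.86    0.19 -179.73] t 6.42 tw [-0.0024  0.0032  0.0047]
```

```bash

python3 -m crank '[{"gripper":85,"travel":[2,0,32],"twist":[-0.002,0.003,0.004]},{"gripper":85,"travel":[0,0,32],"twist":[0,0,0]},{"gripper":85,"travel":[0,0,32],"twist":[0,0,0]},{"gripper":85,"travel":[0,0,0],"twist":[0,0,0]},{"gripper":40,"travel":[0,0,0],"twist":[0,0,0]},{"gripper":40,"travel":[0,0,0],"twist":[0,0,0]},{"gripper":40,"travel":[0,0,0],"twist":[0,0,0]},{"gripper":40,"travel":[0,0,0],"twist":[0,0,0]},{"gripper":40,"travel":[0,0,0],"twist":[0,0,0]},{"gripper":40,"travel":[0,0,0],"twist":[0,0,0]}]' 40
python3 - <<'E'
from h import *
wfit({'yellow':[.4405,-.2484]})
E
```

```text
time: 7.68
ee_pos: [0.441, -0.249, 0.0143]
tcp_rot: [-179.9, 0.1, -180.0]
wrist_force: [-1.0, 0.6, 7.9]
opening: 0.0496
grasp_force: 41.0
yellow [ 0.4425 -0.2489] res [-25.2  25.2 -25.2  39.3] area 7427 from tcp mm [1.5 0.1]
tcp [ 0.441  -0.249   0.0143] [-1.7993e+02  7.0000e-02 -1.7998e+02] t 7.72 tw [-0.0012  0.0013  0.0004]
```

```bash

python3 -m crank '[{"gripper":40,"travel":[0,0,-15],"twist":[0,0,0]},{"gripper":40,"travel":[0,0,-30],"twist":[0,0,0]},{"gripper":40,"travel":[0,0,-30],"twist":[0,0,0]},{"gripper":40,"travel":[0,10,-30],"twist":[0,0,0]},{"gripper":40,"travel":[0,30,-15],"twist":[0,0,0]},{"gripper":40,"travel":[0,40,0],"twist":[0,0,0]},{"gripper":40,"travel":[5,30,0],"twist":[0,0,0]},{"gripper":40,"travel":[0,0,0],"twist":[0,0,0]},{"gripper":40,"travel":[0,0,0],"twist":[0,0,0]}]' 
python3 - <<'E'
from h import *
im,c=wfit({'black':[.425,-.058],'lid':[.432,.095]})
cv2.imwrite('pics/w2.png',im[:,:,::-1])
E
```

```text
time: 8.85
ee_pos: [0.4354, -0.1388, 0.133]
tcp_rot: [-180.0, -0.0, -180.0]
wrist_force: [1.2, 0.4, -0.6]
opening: 0.0495
grasp_force: 41.6
black [ 0.4285 -0.0619] res [-17.9  20.4  -8.5  10.9] area 3870 from tcp mm [-6.8 77.2]
lid [0.4319 0.0991] res [ 13.7 -17.4  12.7 -14.1] area 8100 from tcp mm [ -3.4 238.2]
tcp [ 0.4353 -0.1391  0.1328] [-1.7999e+02 -4.0000e-02 -1.8000e+02] t 8.9 tw [-0.0002 -0.0007  0.    ]
```

View pics/w2.png

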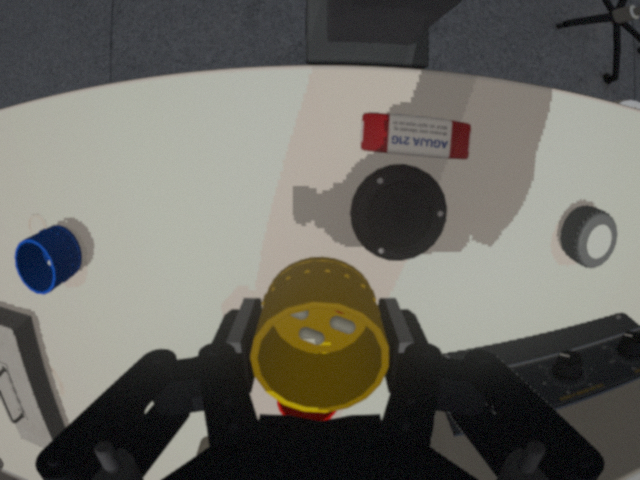

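The picture shows the yellow pot held upright (320,340), the black stand at (399,212) with radius 48 px, the lid at (590,236) and blue at (48,258).

```bash
sed -i 's/def wfit(items,z={}):/def wfit(items,z={},win=60,ix=[0,1,2,3],im=None):/; s/im=bot.camera(.wrist.); o=/im=bot.camera("wrist") if im is None else im; o=/; s/blob(im,n,s,45)/blob(im,n,s,win)/; s/(c,b,True,\[0,1,2,3\])/(c,b,True,ix)/' h.py
python3 - <<'E'
from h import *
im=cv2.imread('pics/w2.png')[:,:,::-1].copy()
wfit({'black':[.425,-.058]},im=im)
wfit({'yellow':[.438,-.139]},z={'yellow':.133-.0143},im=im,win=110)
c=bot.calibration('wrist');print(bb(proj(c,POT+[.4355,-.139,.1187],True)),blob(im,'yellow',(320,330),110))
E
```

```text
black [ 0.4219 -0.0692] res [-11.8  13.1  -2.3   3.4] area 5767 from tcp mm [-13.4  69.9]
tcp [ 0.4353 -0.1391  0.1328] [-1.7999e+02 -4.0000e-02 -1.8000e+02] t 8.9 tw [-0.0002 -0.0007  0.    ]
yellow [ 0.4356 -0.1393] res [ 0.3 -0.3  0.3 -0.4] area 16217 from tcp mm [ 0.3 -0.3]
tcp [ 0.4353 -0.1391  0.1328] [-1.7999e+02 -4.0000e-02 -1.8000e+02] t 8.9 tw [-0.0002 -0.0007  0.    ]
[249.74666232 391.14100999 257.60835872 412.91795378] (array([248.5, 390.5, 257.5, 413.5]), np.int32(16217))
```

```bash

python3 - <<'E'
from h import *
im=cv2.imread('pics/w2.png')[:,:,::-1].copy();c=bot.calibration('wrist')
print(blob(im,'black',(399,212),62))
v=im.max(2); print(v[212,340:460:4], v[150:275:4,399])
for b in ([350.5,447.5,163.5,260.5],): print(fit([(c,np.array(b),True,[0,1,2,3])],'black',[.425,-.06]))
cv2.imwrite('pics/z1.png',cv2.resize(np.clip(im[140:280,330:470].astype(int)*3,0,255).astype(np.uint8)[:,:,::-1],None,fx=4,fy=4))
E
```

```text
(array([349.5, 446.5, 163.5, 259.5]), np.int32(7215))
[122 121 117  48  41  41  39  38  40  38  38  37  36  35  34  34  31  35
  41  35  34  34  31  35  48  93  45 125 131 130] [122 106 116 114  37  39  39  33  34  38  37  33  35  34  35  32  35  34
  32  36  30  34  38  38  39  43  49  44 174 174 174 172]
(array([ 0.42084055, -0.07853684]), array([-0.92420919,  1.04755547, -1.08086634,  1.26033137]))
```

View pics/z1.png

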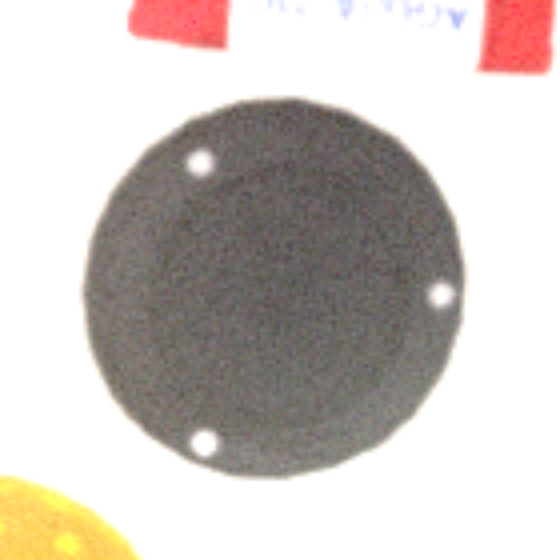

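```bash

python3 - <<'E'
from h import *
c=bot.calibration('wrist');im=cv2.imread('pics/w2.png')[:,:,::-1].copy()
b,_=blob(im,'black',(399,212),62);print('w2',fit([(c,b,True,[0,1,2,3])],'black',[.425,-.06]))
# w1 pose: shift calibration by tcp difference (orientation ~ same within .4deg)
T=c['camera_from_world'];o=bot.get_obs();Rc=R.from_euler('xyz',o['tcp_rot'],degrees=True).as_matrix()
R1=R.from_euler('xyz',[179.81,-.34,179.62],degrees=True).as_matrix()
Tt=np.eye(4);Tt[:3,:3]=Rc;Tt[:3,3]=o['ee_pos'];T1=np.eye(4);T1[:3,:3]=R1;T1[:3,3]=[.4337,-.2287,.1975]
c1=dict(c);c1['camera_from_world']=T@Tt@np.linalg.inv(T1)
i1=cv2.imread('pics/w1.png')[:,:,::-1].copy();b,A=blob(i1,'black',(474,200),45);print('w1',b,A,fit([(c1,b,True,[0,1,2,3])],'black',[.425,-.06]))
i0=cv2.imread('pics/scene0.png')[:,:,::-1].copy();b,A=blob(i0,'black',(307,282),20);print('sc',b,A,fit([(bot.calibration('scene'),b,False,[0,1,2,3])],'black',[.425,-.06]))
E
```

```text
w2 (array([ 0.42047474, -0.07934217]), array([-0.96787921,  1.1142852 , -1.59526897,  1.82863507]))
w1 [438.5 508.5 161.5 237.5] 4117 (array([ 0.42035872, -0.07690589]), array([-1.24520379,  1.48792639, -0.78028302,  0.88839784]))
sc [293.5 319.5 273.5 289.5] 324 (array([ 0.4225287 , -0.07445136]), array([-0.6059844 ,  0.6073692 , -0.71300931,  0.58082241]))
```

```bash

python3 -m crank '[{"gripper":40,"travel":[-25,30,0],"twist":[0,0,0]},{"gripper":40,"travel":[-25,30,0],"twist":[0,0,0]},{"gripper":40,"travel":[0,0,0],"twist":[0,0,0]},{"gripper":40,"travel":[0,0,0],"twist":[0,0,0]}]' 
python3 - <<'E'
from h import *
wfit({'black':[.4205,-.079]},win=66)
E
```

```text
time: 9.4
ee_pos: [0.4849, -0.0791, 0.1319]
tcp_rot: [180.0, -0.1, 180.0]
wrist_force: [0.1, 0.3, 0.5]
opening: 0.0496
grasp_force: 41.7
black [ 0.4215 -0.0784] res [-1.8  1.8 -1.1  1.2] area 8106 from tcp mm [-63.3   0.9]
tcp [ 0.4847 -0.0793  0.132 ] [ 1.7999e+02 -1.2000e-01  1.7996e+02] t 9.45 tw [ 0.0002 -0.002  -0.0006]
```

```bash

python3 -m crank '[{"gripper":40,"travel":[32,0.5,0],"twist":[0,0,0]},{"gripper":40,"travel":[31.5,0.3,0],"twist":[0,0,0]},{"gripper":40,"travel":[0,0,30],"twist":[0,0,0]},{"gripper":40,"travel":[0,0,30],"twist":[0,0,0]},{"gripper":40,"travel":[0,0,25],"twist":[0,0,0]},{"gripper":40,"travel":[0,0,0],"twist":[0,0,0]},{"gripper":40,"travel":[0,0,6],"twist":[0,0,0]},{"gripper":40,"travel":[0,0,5],"twist":[0,0,0]},{"gripper":40,"travel":[0,0,5],"twist":[0,0,0]},{"gripper":40,"travel":[0,0,4],"twist":[0,0,0]},{"gripper":40,"travel":[0,0,0],"twist":[0,0,0]},{"gripper":40,"travel":[0,0,0],"twist":[0,0,0]}]' 
```

```text
time: 10.95
ee_pos: [0.4214, -0.0776, 0.0273]
tcp_rot: [180.0, -0.1, -180.0]
wrist_force: [0.0, -0.8, -0.3]
opening: 0.0496
grasp_force: 41.7
```

```bash

python3 -m crank '[{"gripper":40,"travel":[0,0,2.5],"twist":[0,0,0]},{"gripper":40,"travel":[0,0,0],"twist":[0,0,0]},{"gripper":60,"travel":[0,0,0],"twist":[0,0,0]},{"gripper":85,"travel":[0,0,0],"twist":[0,0,0]},{"gripper":85,"travel":[0,0,0],"twist":[0,0,0]},{"gripper":85,"travel":[0,0,0],"twist":[0,0,0]},{"gripper":85,"travel":[0,0,0],"twist":[0,0,0]}]'
python3 -m crank '[{"gripper":85,"travel":[0,0,-20],"twist":[0,0,0]},{"gripper":85,"travel":[0,0,-30],"twist":[0,0,0]},{"gripper":85,"travel":[0,0,-30],"twist":[0,0,0]},{"gripper":85,"travel":[0,0,-30],"twist":[0,0,0]},{"gripper":85,"travel":[-30,0,0],"twist":[0,0,0]},{"gripper":85,"travel":[0,0,0],"twist":[0,0,0]},{"gripper":85,"travel":[0,0,0],"twist":[0,0,0]}]'
python3 - <<'E'
from h import *
im,c=wfit({'yellow':[.421,-.0785],'black':[.421,-.0785]},z={'yellow':.01},win=80)
cv2.imwrite('pics/w3.png',im[:,:,::-1])
E
```

```text
time: 11.82
ee_pos: [0.4214, -0.0776, 0.0247]
tcp_rot: [180.0, -0.1, -180.0]
wrist_force: [0.1, 0.4, -0.3]
opening: 0.0851
grasp_force: 0.0
time: 12.7
ee_pos: [0.4509, -0.0776, 0.1341]
tcp_rot: [180.0, -0.2, -180.0]
wrist_force: [0.1, -0.1, -1.2]
opening: 0.0849
grasp_force: 0.0
yellow [ 0.421  -0.0779] res [ 1.3 -1.3  0.3 -0.3] area 5037 from tcp mm [-29.8  -0.3]
black [ 0.4138 -0.0783] res [ -1.5   1.5 -11.4  12.1] area 2827 from tcp mm [-37.   -0.7]
tcp [ 0.4508 -0.0776  0.1342] [ 1.7997e+02 -1.5000e-01 -1.7998e+02] t 12.75 tw [ 0.0005 -0.0027  0.0004]
```

View pics/w3.png

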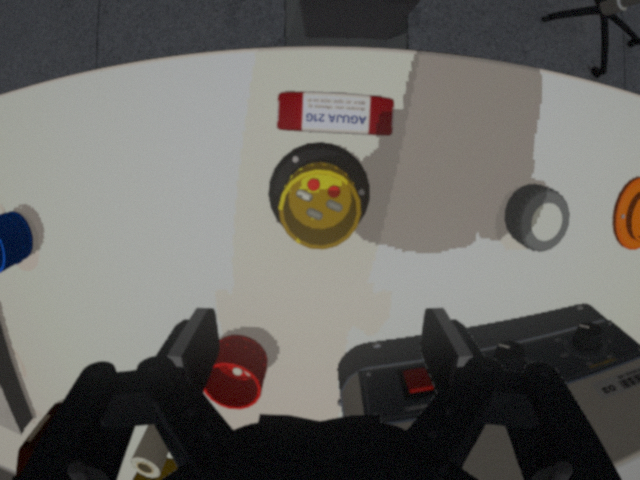

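The yellow pot is seated concentrically in the black stand (320,208); the lid is at (538,217).

```bash

python3 -m crank '[{"gripper":85,"travel":[2,20,-20],"twist":[0,-0.003,0]},{"gripper":85,"travel":[2,40,-20],"twist":[0,0,0]},{"gripper":85,"travel":[1,50,0],"twist":[0,0,0]},{"gripper":85,"travel":[0,50,0],"twist":[0,0,0]},{"gripper":85,"travel":[0,55,0],"twist":[0,0,0]},{"gripper":85,"travel":[0,55,0],"twist":[0,0,0]},{"gripper":85,"travel":[0,55,0],"twist":[0,0,0]},{"gripper":85,"travel":[0,55,0],"twist":[0,0,0]},{"gripper":85,"travel":[-15,45,0],"twist":[0,0,0]},{"gripper":85,"travel":[-20,30,0],"twist":[0,0,0]},{"gripper":85,"travel":[0,0,0],"twist":[0,0,0]},{"gripper":85,"travel":[0,0,0],"twist":[0,0,0]}]'
python3 - <<'E'
from h import *
wfit({'green':[.4875,.38]},win=60)
E
```

```text
time: 14.25
ee_pos: [0.4808, 0.3766, 0.1746]
tcp_rot: [-180.0, 0.0, -180.0]
wrist_force: [-0.4, -0.7, 0.1]
opening: 0.085
grasp_force: 0.0
green [0.4866 0.3762] res [-1.1  1.1 -0.6  0.7] area 2747 from tcp mm [ 5.7 -0.2]
tcp [0.4809 0.3764 0.175 ] [-1.8e+02  7.0e-02  1.8e+02] t 14.3 tw [-0.      0.0012 -0.0001]
```

```bash

python3 -m crank '[{"gripper":85,"travel":[-5.5,0,32],"twist":[0,0,0]},{"gripper":85,"travel":[0,0,32],"twist":[0,0,0]},{"gripper":85,"travel":[0,0,32],"twist":[0,0,0]},{"gripper":85,"travel":[0,0,32],"twist":[0,0,0]},{"gripper":85,"travel":[0,0,32],"twist":[0,0,0]},{"gripper":85,"travel":[0,0,0],"twist":[0,0,0]},{"gripper":40,"travel":[0,0,0],"twist":[0,0,0]},{"gripper":40,"travel":[0,0,0],"twist":[0,0,0]},{"gripper":40,"travel":[0,0,0],"twist":[0,0,0]},{"gripper":40,"travel":[0,0,0],"twist":[0,0,0]},{"gripper":40,"travel":[0,0,0],"twist":[0,0,0]},{"gripper":40,"travel":[0,0,0],"twist":[0,0,0]}]' 40
python3 -m crank '[{"gripper":40,"travel":[0,0,-15],"twist":[0,0,0]},{"gripper":40,"travel":[0,0,-35],"twist":[0,0,0]},{"gripper":40,"travel":[0,0,-35],"twist":[0,0,0]},{"gripper":40,"travel":[0,0,-35],"twist":[0,0,0]},{"gripper":40,"travel":[0,0,-30],"twist":[0,0,0]},{"gripper":40,"travel":[0,0,0],"twist":[0,0,0]},{"gripper":40,"travel":[0,0,0],"twist":[0,0,0]}]'
python3 - <<'E'
from h import *
z=bot.get_obs()['ee_pos'][2]-.0143
im,c=wfit({'green':[.4866,.376]},z={'green':z},win=110)
print(blob(im,'green',(320,330),110))
E
```

```text
time: 15.8
ee_pos: [0.4881, 0.3779, 0.0171]
tcp_rot: [179.9, 0.2, -180.0]
wrist_force: [-1.1, -0.5, 6.4]
opening: 0.0482
grasp_force: 41.9
time: 16.68
ee_pos: [0.4867, 0.3773, 0.1644]
tcp_rot: [180.0, 0.1, -180.0]
wrist_force: [0.2, -0.2, -0.9]
opening: 0.0488
grasp_force: 41.4
green [0.4843 0.3771] res [-0.7  0.7 -0.9  1.3] area 15366 from tcp mm [-2.2  0. ]
tcp [0.4866 0.3771 0.1638] [-1.7997e+02  2.0000e-02 -1.7998e+02] t 16.73 tw [-0.0005  0.0003  0.0003]
(array([249.5, 390.5, 252.5, 406.5]), np.int32(15366))
```

```bash
cat >> h.py <<'E'
def hand(name,H=.05,im=None):
    c=bot.calibration('wrist');im=bot.camera('wrist') if im is None else im;o=bot.get_obs();e=o['ee_pos']
    b,A=blob(im,name,(320,330),115)
    r=least_squares(lambda p:bb(proj(c,BOX[name]+[e[0]+p[0],e[1]+p[1],e[2]-p[2]],True))-b,[0,0,.0143])
    print(name,'in hand dx,dy,depth mm',(r.x*1e3).round(1),'res',r.fun.round(1),'tcp',e.round(4),b,A); return im
E
python3 - <<'E'
from h import *
hand('yellow',im=None) if 0 else None
im=hand('green');cv2.imwrite('pics/w4.png',im[:,:,::-1])
E
```

```text
green in hand dx,dy,depth mm [-1.2 -0.2 16. ] res [-0.  0.  0. -0.] tcp [0.4865 0.377  0.1636] [249.5 389.5 252.5 406.5] 15348
```

View pics/w4.png

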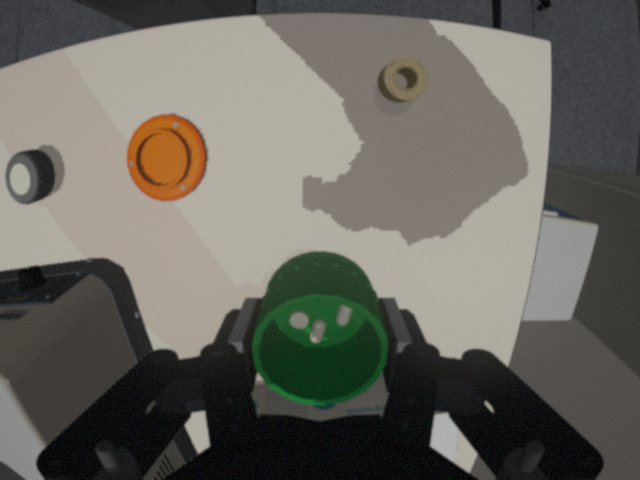

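The green pot is held upright at (320,330), with the orange stand at (167,157).

```bash

python3 -m crank '[{"gripper":40,"travel":[20,-20,0],"twist":[0,0,0]},{"gripper":40,"travel":[25,-35,0],"twist":[0,0,0]},{"gripper":40,"travel":[10,-50,0],"twist":[0,0,0]},{"gripper":40,"travel":[0,-55,0],"twist":[0,0,0]},{"gripper":40,"travel":[0,-55,0],"twist":[0,0,0]},{"gripper":40,"travel":[0,-55,0],"twist":[0,0,0]},{"gripper":40,"travel":[0,-55,0],"twist":[0,0,0]},{"gripper":40,"travel":[0,-55,0],"twist":[0,0,0]},{"gripper":40,"travel":[-10,-45,0],"twist":[0,0,0]},{"gripper":40,"travel":[-35,-30,0],"twist":[0,0,0]},{"gripper":40,"travel":[0,0,0],"twist":[0,0,0]},{"gripper":40,"travel":[0,0,0],"twist":[0,0,0]}]'
python3 - <<'E'
from h import *
im,c=wfit({'yellow':[.421,-.078]},z={'yellow':.01},win=60); hand('green',im=im)
E
```

```text
time: 18.27
ee_pos: [0.4764, -0.0775, 0.1637]
tcp_rot: [180.0, -0.0, 180.0]
wrist_force: [0.4, -0.1, -0.5]
opening: 0.0484
grasp_force: 41.6
yellow [ 0.4216 -0.0778] res [ 1.3 -1.3  0.7 -0.8] area 4078 from tcp mm [-54.8  -0.6]
tcp [ 0.4764 -0.0772  0.1641] [ 1.7996e+02  1.0000e-02 -1.7996e+02] t 18.32 tw [0.0006 0.0001 0.0007]
green in hand dx,dy,depth mm [-1.4  0.2 16.9] res [ 0.7 -0.7 -0.7  0.7] tcp [ 0.4764 -0.0772  0.1641] [250.5 391.5 252.5 404.5] 15158
```

```bash

python3 -m crank '[{"gripper":40,"travel":[27,-0.3,0],"twist":[0,0,0]},{"gripper":40,"travel":[26.5,-0.3,0],"twist":[0,0,0]},{"gripper":40,"travel":[0,0,30],"twist":[0,0,0]},{"gripper":40,"travel":[0,0,30],"twist":[0,0,0]},{"gripper":40,"travel":[0,0,15],"twist":[0,0,0]},{"gripper":40,"travel":[0,0,0],"twist":[0,0,0]},{"gripper":40,"travel":[0,0,6],"twist":[0,0,0]},{"gripper":40,"travel":[0,0,6],"twist":[0,0,0]},{"gripper":40,"travel":[0,0,5],"twist":[0,0,0]},{"gripper":40,"travel":[0,0,0],"twist":[0,0,0]},{"gripper":40,"travel":[0,0,0],"twist":[0,0,0]}]' 
```

```text
time: 19.7
ee_pos: [0.4238, -0.0783, 0.0727]
tcp_rot: [180.0, 0.1, -180.0]
wrist_force: [-0.2, -0.2, -0.8]
opening: 0.0487
grasp_force: 41.6
```

```bash

python3 -m crank '[{"gripper":40,"travel":[1,0,2],"twist":[0,0,0]},{"gripper":40,"travel":[0,0,1.5],"twist":[0,0,0]},{"gripper":40,"travel":[0,0,0],"twist":[0,0,0]},{"gripper":60,"travel":[0,0,0],"twist":[0,0,0]},{"gripper":85,"travel":[0,0,0],"twist":[0,0,0]},{"gripper":85,"travel":[0,0,0],"twist":[0,0,0]},{"gripper":85,"travel":[0,0,0],"twist":[0,0,0]},{"gripper":85,"travel":[0,0,0],"twist":[0,0,0]}]'
python3 -m crank '[{"gripper":85,"travel":[0,0,-20],"twist":[0,0,0]},{"gripper":85,"travel":[0,0,-30],"twist":[0,0,0]},{"gripper":85,"travel":[0,0,-30],"twist":[0,0,0]},{"gripper":85,"travel":[0,0,-30],"twist":[0,0,0]},{"gripper":85,"travel":[-30,0,0],"twist":[0,0,0]},{"gripper":85,"travel":[0,0,0],"twist":[0,0,0]},{"gripper":85,"travel":[0,0,0],"twist":[0,0,0]}]'
python3 - <<'E'
from h import *
im,c=wfit({'green':[.421,-.0785],'yellow':[.421,-.0785]},z={'green':.052,'yellow':.01},win=80)
w=im[120:300,230:410];s=bot.camera('side')[200:320,230:390]
cv2.imwrite('pics/w5.png',np.hstack([cv2.resize(w,(360,360)),cv2.resize(s,(440,360))[:,:400]])[:,:,::-1])
E
```

```text
time: 20.7
ee_pos: [0.4227, -0.0782, 0.069]
tcp_rot: [180.0, 0.1, -180.0]
wrist_force: [0.1, 0.4, -0.9]
opening: 0.0852
grasp_force: 0.0
time: 21.58
ee_pos: [0.4519, -0.0782, 0.1786]
tcp_rot: [180.0, 0.0, -180.0]
wrist_force: [-0.9, -0.3, -0.8]
opening: 0.0851
grasp_force: 0.0
green [ 0.4212 -0.0785] res [-1.3  1.3 -0.7  0.8] area 4207 from tcp mm [-30.6  -0.3]
yellow [ 0.3994 -0.0764] res [ -8.5   8.6 -26.4  24.1] area 245 from tcp mm [-52.5   1.8]
tcp [ 0.4519 -0.0782  0.1787] [ 1.7997e+02  2.0000e-02 -1.7998e+02] t 21.62 tw [0.0005 0.0004 0.0004]
```

View pics/w5.png

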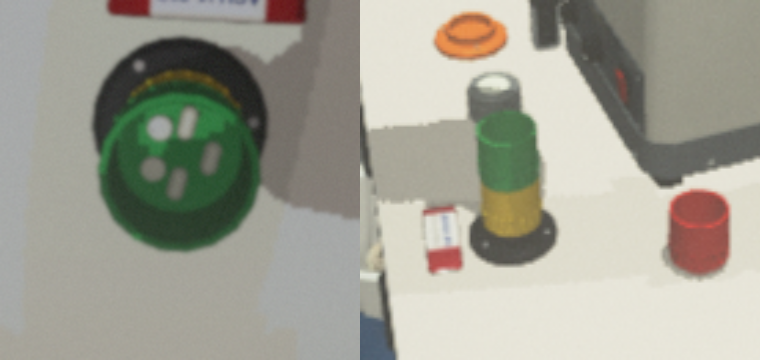

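Green sits level and concentric on yellow. Now for blue.

```bash

python3 -m crank '[{"gripper":85,"travel":[0,-30,0],"twist":[0,0,0]},{"gripper":85,"travel":[0,-50,0],"twist":[0,0,0]},{"gripper":85,"travel":[0,-55,0],"twist":[0,0,0]},{"gripper":85,"travel":[0,-55,0],"twist":[0,0,0]},{"gripper":85,"travel":[0,-55,0],"twist":[0,0,0]},{"gripper":85,"travel":[-3,-40,0],"twist":[0,0,0]},{"gripper":85,"travel":[0,0,0],"twist":[0,0,0]},{"gripper":85,"travel":[0,0,0],"twist":[0,0,0]}]'
python3 - <<'E'
from h import *
im,c=wfit({'blue':[.457,-.38]},win=65)
print(blob(im,'blue',proj(c,[[.457,-.38,.03]],True)[0],65))
E
```

```text
time: 22.68
ee_pos: [0.4552, -0.3628, 0.1789]
tcp_rot: [179.9, 0.1, 180.0]
wrist_force: [1.6, 0.1, 0.7]
opening: 0.085
grasp_force: 0.0
blue [ 0.4546 -0.3765] res [-1.3  1.2 -5.   4.9] area 1696 from tcp mm [ -0.8 -14.1]
tcp [ 0.4554 -0.3625  0.1792] [ 1.7996e+02  8.0000e-02 -1.7996e+02] t 22.73 tw [0.0006 0.0013 0.0008]
(array([270.5, 333.5, 193.5, 255.5]), np.int32(1696))
```

```bash
sed -i "s/(h>105)&(h<128)&(s>120)&(v>40)/(h>100)\&(h<130)\&(s>90)\&(v>15)/" h.py
python3 - <<'E'
from h import *
im,c=wfit({'blue':[.457,-.38]},win=65)
print(blob(im,'blue',proj(c,[[.457,-.38,.03]],True)[0],65))
E
```

```text
blue [ 0.4516 -0.3765] res [-0.8  0.8 -0.9  0.9] area 2639 from tcp mm [ -4.  -14.2]
tcp [ 0.4556 -0.3623  0.1793] [ 1.7998e+02  1.0000e-01 -1.7993e+02] t 22.77 tw [0.0003 0.0017 0.0012]
(array([269.5, 333.5, 185.5, 255.5]), np.int32(2639))
```

```bash

python3 -m crank '[{"gripper":85,"travel":[4,-14,32],"twist":[0,0.0015,0.001]},{"gripper":85,"travel":[0,0,34],"twist":[0,0,0]},{"gripper":85,"travel":[0,0,34],"twist":[0,0,0]},{"gripper":85,"travel":[0,0,33],"twist":[0,0,0]},{"gripper":85,"travel":[0,0,31],"twist":[0,0,0]},{"gripper":85,"travel":[0,0,0],"twist":[0,0,0]},{"gripper":40,"travel":[0,0,0],"twist":[0,0,0]},{"gripper":40,"travel":[0,0,0],"twist":[0,0,0]},{"gripper":40,"travel":[0,0,0],"twist":[0,0,0]},{"gripper":40,"travel":[0,0,0],"twist":[0,0,0]},{"gripper":40,"travel":[0,0,0],"twist":[0,0,0]},{"gripper":40,"travel":[0,0,0],"twist":[0,0,0]}]' 40
python3 -m crank '[{"gripper":40,"travel":[0,0,-15],"twist":[0,0,0]},{"gripper":40,"travel":[0,0,-40],"twist":[0,0,0]},{"gripper":40,"travel":[0,0,-45],"twist":[0,0,0]},{"gripper":40,"travel":[0,0,-45],"twist":[0,0,0]},{"gripper":40,"travel":[0,0,-45],"twist":[0,0,0]},{"gripper":40,"travel":[0,0,0],"twist":[0,0,0]},{"gripper":40,"travel":[0,0,0],"twist":[0,0,0]}]'
python3 - <<'E'
from h import *
hand('blue')
E
```

```text
time: 24.28
ee_pos: [0.4527, -0.3778, 0.0171]
tcp_rot: [-179.9, 0.1, 180.0]
wrist_force: [0.3, 1.0, 6.9]
opening: 0.0485
grasp_force: 42.0
time: 25.15
ee_pos: [0.4516, -0.3772, 0.205]
tcp_rot: [180.0, -0.0, 180.0]
wrist_force: [0.3, 0.4, -1.4]
opening: 0.0476
grasp_force: 41.4
blue in hand dx,dy,depth mm [-0.7 -0.7 16.4] res [-0.  0.  0. -0.] tcp [ 0.4514 -0.3771  0.2042] [249.5 388.5 252.5 405.5] 15336
```

```bash

python3 -m crank '[{"gripper":40,"travel":[-5,30,0],"twist":[0,0,0]},{"gripper":40,"travel":[-5,50,0],"twist":[0,0,0]},{"gripper":40,"travel":[-5,55,0],"twist":[0,0,0]},{"gripper":40,"travel":[-5,55,0],"twist":[0,0,0]},{"gripper":40,"travel":[-5,50,0],"twist":[0,0,0]},{"gripper":40,"travel":[-4,40,0],"twist":[0,0,0]},{"gripper":40,"travel":[0,20,0],"twist":[0,0,0]},{"gripper":40,"travel":[0,0,0],"twist":[0,0,0]},{"gripper":40,"travel":[0,0,0],"twist":[0,0,0]}]'
python3 - <<'E'
from h import *
im,c=wfit({'green':[.421,-.078]},z={'green':.052},win=60); hand('blue',im=im)
E
```

```text
time: 26.32
ee_pos: [0.4806, -0.0777, 0.2044]
tcp_rot: [180.0, -0.1, 180.0]
wrist_force: [0.2, 0.6, 0.4]
opening: 0.0484
grasp_force: 41.5
green [ 0.4213 -0.0783] res [ 0.5 -0.5 -0.1  0.1] area 3797 from tcp mm [-59.4  -0.4]
tcp [ 0.4807 -0.0779  0.2045] [ 1.7998e+02 -6.0000e-02  1.7992e+02] t 26.38 tw [ 0.0003 -0.001  -0.0013]
blue in hand dx,dy,depth mm [-1.4  0.2 17.4] res [ 0.9 -0.9 -1.   1. ] tcp [ 0.4807 -0.0779  0.2045] [250.5 391.5 252.5 403.5] 15370
```

```bash

python3 -m crank '[{"gripper":40,"travel":[30,-0.3,0],"twist":[0,0,0]},{"gripper":40,"travel":[29,0,0],"twist":[0,0,0]},{"gripper":40,"travel":[0,0,30],"twist":[0,0,0]},{"gripper":40,"travel":[0,0,30],"twist":[0,0,0]},{"gripper":40,"travel":[0,0,13],"twist":[0,0,0]},{"gripper":40,"travel":[0,0,0],"twist":[0,0,0]},{"gripper":40,"travel":[0,0,6],"twist":[0,0,0]},{"gripper":40,"travel":[0,0,6],"twist":[0,0,0]},{"gripper":40,"travel":[0,0,4],"twist":[0,0,0]},{"gripper":40,"travel":[0,0,0],"twist":[0,0,0]},{"gripper":40,"travel":[0,0,0],"twist":[0,0,0]}]' 
```

```text
time: 27.75
ee_pos: [0.422, -0.0775, 0.1162]
tcp_rot: [180.0, 0.0, 180.0]
wrist_force: [-0.1, 0.4, -0.5]
opening: 0.0483
grasp_force: 41.5
```

```bash

python3 -m crank '[{"gripper":40,"travel":[0,-0.5,3],"twist":[0,0,0]},{"gripper":40,"travel":[0,0,2],"twist":[0,0,0]},{"gripper":40,"travel":[0,0,0],"twist":[0,0,0]},{"gripper":60,"travel":[0,0,0],"twist":[0,0,0]},{"gripper":85,"travel":[0,0,0],"twist":[0,0,0]},{"gripper":85,"travel":[0,0,0],"twist":[0,0,0]},{"gripper":85,"travel":[0,0,0],"twist":[0,0,0]},{"gripper":85,"travel":[0,0,0],"twist":[0,0,0]}]'
python3 -m crank '[{"gripper":85,"travel":[0,0,-20],"twist":[0,0,0]},{"gripper":85,"travel":[0,0,-30],"twist":[0,0,0]},{"gripper":85,"travel":[0,0,-30],"twist":[0,0,0]},{"gripper":85,"travel":[0,0,-30],"twist":[0,0,0]},{"gripper":85,"travel":[-30,0,0],"twist":[0,0,0]},{"gripper":85,"travel":[0,0,0],"twist":[0,0,0]},{"gripper":85,"travel":[0,0,0],"twist":[0,0,0]}]'
python3 - <<'E'
from h import *
im,c=wfit({'blue':[.421,-.0785]},z={'blue':.094},win=80)
w=im[120:300,230:410];s=bot.camera('side')[200:320,230:390]
cv2.imwrite('pics/w6.png',np.hstack([cv2.resize(w,(360,360)),cv2.resize(s,(440,360))[:,:400]])[:,:,::-1])
E
```

```text
time: 28.75
ee_pos: [0.4219, -0.078, 0.1111]
tcp_rot: [180.0, -0.0, 180.0]
wrist_force: [0.3, -0.2, -0.4]
opening: 0.085
grasp_force: 0.0
time: 29.62
ee_pos: [0.4513, -0.078, 0.2207]
tcp_rot: [180.0, -0.1, 180.0]
wrist_force: [0.3, 0.3, -0.5]
opening: 0.0849
grasp_force: 0.0
blue [ 0.4198 -0.0783] res [-1.3  1.3 -0.7  0.7] area 4275 from tcp mm [-31.4  -0.3]
tcp [ 0.4512 -0.078   0.2208] [ 1.7998e+02 -6.0000e-02  1.7997e+02] t 29.68 tw [ 0.0004 -0.001  -0.0006]
```

View pics/w6.png

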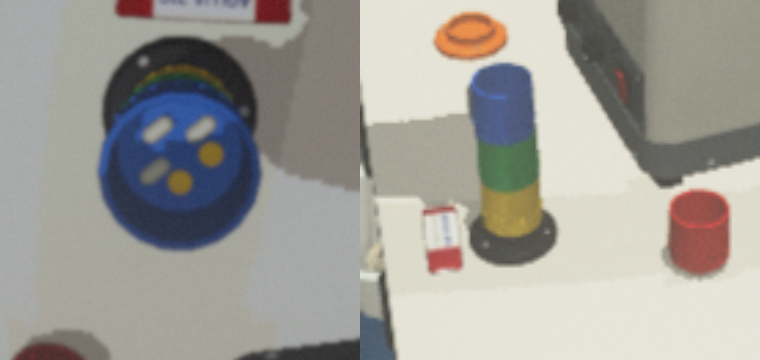

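The blue pot is seated level on green. Now the lid.

```bash

python3 -m crank '[{"gripper":85,"travel":[5,30,0],"twist":[0,0,0]},{"gripper":85,"travel":[5,50,0],"twist":[0,0,0]},{"gripper":85,"travel":[5,50,0],"twist":[0,0,0]},{"gripper":85,"travel":[4,40,10],"twist":[0,0,0]},{"gripper":85,"travel":[0,0,40],"twist":[0,0,0]},{"gripper":85,"travel":[0,0,0],"twist":[0,0,0]},{"gripper":85,"travel":[0,0,0],"twist":[0,0,0]}]'
python3 - <<'E'
from h import *
im,c=wfit({'lid':[.432,.095]},win=60); s=proj(c,[[.432,.095,.03]],True)[0];print(s)
cv2.imwrite('pics/lidfull.png',im[:,:,::-1])
u,v=map(int,s);cv2.imwrite('pics/lid.png',cv2.resize(im[v-70:v+70,u-90:u+90],None,fx=4,fy=4)[:,:,::-1])
E
```

```text
time: 30.6
ee_pos: [0.4331, 0.0916, 0.1725]
tcp_rot: [180.0, 0.1, 179.9]
wrist_force: [-0.0, -0.2, 0.0]
opening: 0.0846
grasp_force: 0.0
lid [0.4317 0.0944] res [ 27.9 -28.   25.5 -27.2] area 13530 from tcp mm [-1.7  2.8]
tcp [0.4334 0.0916 0.1728] [1.7996e+02 1.1000e-01 1.7991e+02] t 30.65 tw [ 0.0007  0.0019 -0.0015]
[324.19563302 224.39931745]
```

View pics/lid.png

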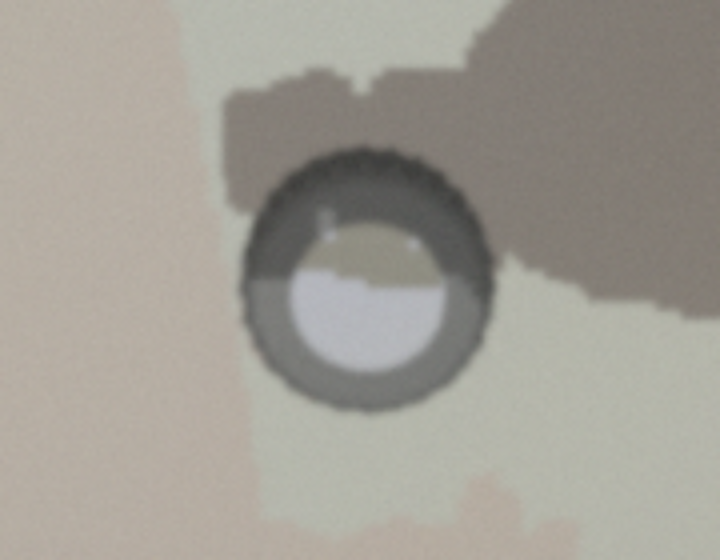

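The crop shows the lid as an intact circle, u 294–357 and v 190–256, with its white disc centred at about (325.6,227.9).

```bash

python3 - <<'E'
from h import *
c=bot.calibration('wrist');e=bot.get_obs()['ee_pos']
p,r=fit([(c,np.array([294.4,357.4,190.4,256.4]),True,[0,1,2,3])],'lid',[.432,.095]);print(p,r,(p-e[:2])*1e3)
p=least_squares(lambda q:proj(c,[[q[0],q[1],.036]],True)[0]-[325.6,227.9],[.43,.09]).x;print(p,e)
E
```

```text
[0.43302063 0.09630849] [-0.44967409  0.45352392 -0.59882915  0.63066073] [-0.41542456  4.7382509 ]
[0.43377051 0.09603859] [0.43343606 0.09157024 0.17282156]
```

```bash

python3 -m crank '[{"gripper":85,"travel":[0,4.6,32],"twist":[0,0.002,-0.001]},{"gripper":85,"travel":[0,0,34],"twist":[0,0,0]},{"gripper":85,"travel":[0,0,34],"twist":[0,0,0]},{"gripper":85,"travel":[0,0,34],"twist":[0,0,0]},{"gripper":85,"travel":[0,0,20],"twist":[0,0,0]},{"gripper":85,"travel":[0,0,8],"twist":[0,0,0]},{"gripper":85,"travel":[0,0,0],"twist":[0,0,0]},{"gripper":40,"travel":[0,0,0],"twist":[0,0,0]},{"gripper":40,"travel":[0,0,0],"twist":[0,0,0]},{"gripper":40,"travel":[0,0,0],"twist":[0,0,0]},{"gripper":40,"travel":[0,0,0],"twist":[0,0,0]},{"gripper":40,"travel":[0,0,0],"twist":[0,0,0]}]' 40
python3 -m crank '[{"gripper":40,"travel":[0,0,0],"twist":[0,0,0]},{"gripper":40,"travel":[0,0,0],"twist":[0,0,0]}]'
```

```text
time: 32.15
ee_pos: [0.4334, 0.0967, 0.0104]
tcp_rot: [180.0, -0.0, -180.0]
wrist_force: [-1.8, 0.1, 5.7]
opening: 0.0484
grasp_force: 41.2
time: 32.4
ee_pos: [0.4334, 0.0967, 0.0104]
tcp_rot: [180.0, -0.0, -180.0]
wrist_force: [-1.8, -0.5, 7.0]
opening: 0.0485
grasp_force: 41.2
```

```bash

python3 -m crank '[{"gripper":40,"travel":[0,0,-25],"twist":[0,0,0]},{"gripper":40,"travel":[0,0,-50],"twist":[0,0,0]},{"gripper":40,"travel":[0,0,-50],"twist":[0,0,0]},{"gripper":40,"travel":[0,0,-50],"twist":[0,0,0]},{"gripper":40,"travel":[0,0,-50],"twist":[0,0,0]},{"gripper":40,"travel":[-5,-30,0],"twist":[0,0,0]},{"gripper":40,"travel":[-12,-50,0],"twist":[0,0,0]},{"gripper":40,"travel":[-15,-50,0],"twist":[0,0,0]},{"gripper":40,"travel":[-15,-44.5,0],"twist":[0,0,0]},{"gripper":40,"travel":[0,0,0],"twist":[0,0,0]},{"gripper":40,"travel":[0,0,0],"twist":[0,0,0]}]'
python3 - <<'E'
from h import *
im,c=wfit({'blue':[.421,-.078]},z={'blue':.094},win=60)
cv2.imwrite('pics/w8.png',im[200:440,220:420].repeat(2,0).repeat(2,1)[:,:,::-1])
E
```

```text
time: 33.78
ee_pos: [0.4801, -0.0778, 0.2342]
tcp_rot: [180.0, -0.1, 180.0]
wrist_force: [-0.5, 0.1, 0.4]
opening: 0.0487
grasp_force: 41.7
blue [ 0.4204 -0.0784] res [-0.5  0.5  0.   0. ] area 4164 from tcp mm [-59.7  -1.1]
tcp [ 0.4801 -0.0773  0.2342] [ 1.7997e+02 -1.1000e-01 -1.7995e+02] t 33.83 tw [ 0.0005 -0.0019  0.0009]
```

View pics/w8.png

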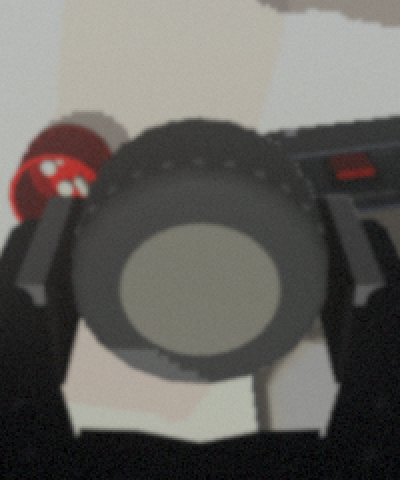

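The lid is held level; its disc centre is at about (320,344.5) in the full picture and its edge spans v 259.5–391.

```bash

python3 - <<'E'
from h import *
c=bot.calibration('wrist');e=bot.get_obs()['ee_pos']
p=least_squares(lambda q:proj(c,[[q[0],q[1],e[2]+.0256]],True)[0]-[320,344.5],e[:2]).x;print((p-e[:2])*1e3)
r=least_squares(lambda p:bb(proj(c,LID+[e[0]+p[0],e[1],e[2]-p[1]],True))[2:]-[259.5,391],[0,.01]);print(r.x*1e3)
E
```

```text
[-0.66627065 -0.13019088]
[ 1.26874359 14.72568591]
```

```bash

python3 -m crank '[{"gripper":40,"travel":[30,-0.8,0],"twist":[0,0,0]},{"gripper":40,"travel":[29.5,0,0],"twist":[0,0,0]},{"gripper":40,"travel":[0,0,30],"twist":[0,0,0]},{"gripper":40,"travel":[0,0,30],"twist":[0,0,0]},{"gripper":40,"travel":[0,0,12],"twist":[0,0,0]},{"gripper":40,"travel":[0,0,0],"twist":[0,0,0]},{"gripper":40,"travel":[0,0,6],"twist":[0,0,0]},{"gripper":40,"travel":[0,0,5],"twist":[0,0,0]},{"gripper":40,"travel":[0,0,3],"twist":[0,0,0]},{"gripper":40,"travel":[0,0,0],"twist":[0,0,0]},{"gripper":40,"travel":[0,0,0],"twist":[0,0,0]}]' 
```

```text
time: 35.2
ee_pos: [0.4206, -0.0788, 0.1483]
tcp_rot: [180.0, -0.1, -180.0]
wrist_force: [-0.1, -0.5, 0.4]
opening: 0.0486
grasp_force: 41.7
```

```bash

python3 -m crank '[{"gripper":40,"travel":[0,0,1.5],"twist":[0,0,0]},{"gripper":40,"travel":[0,0,0],"twist":[0,0,0]},{"gripper":60,"travel":[0,0,0],"twist":[0,0,0]},{"gripper":85,"travel":[0,0,0],"twist":[0,0,0]},{"gripper":85,"travel":[0,0,0],"twist":[0,0,0]},{"gripper":85,"travel":[0,0,0],"twist":[0,0,0]},{"gripper":85,"travel":[0,0,0],"twist":[0,0,0]}]'
python3 -m crank '[{"gripper":85,"travel":[0,0,-20],"twist":[0,0,0]},{"gripper":85,"travel":[0,0,-30],"twist":[0,0,0]},{"gripper":85,"travel":[0,0,-30],"twist":[0,0,0]},{"gripper":85,"travel":[0,0,-30],"twist":[0,0,0]},{"gripper":85,"travel":[0,0,0],"twist":[0,0,0]},{"gripper":85,"travel":[0,0,0],"twist":[0,0,0]},{"gripper":85,"travel":[0,0,0],"twist":[0,0,0]}]'
python3 - <<'E'
from h import *
im=bot.camera('wrist');w=im[120:420,200:440];s=bot.camera('side')[180:320,200:390]
cv2.imwrite('pics/w9.png',np.hstack([cv2.resize(w,(300,375)),cv2.resize(s,(500,375))])[:,:,::-1])
E
```

```text
time: 36.08
ee_pos: [0.4206, -0.0788, 0.1466]
tcp_rot: [180.0, -0.1, -180.0]
wrist_force: [-0.1, -0.6, 0.3]
opening: 0.0852
grasp_force: 0.0
time: 36.95
ee_pos: [0.4205, -0.0787, 0.2556]
tcp_rot: [180.0, -0.2, -180.0]
wrist_force: [0.1, -0.0, 0.8]
opening: 0.0849
grasp_force: 0.0
```

View pics/w9.png

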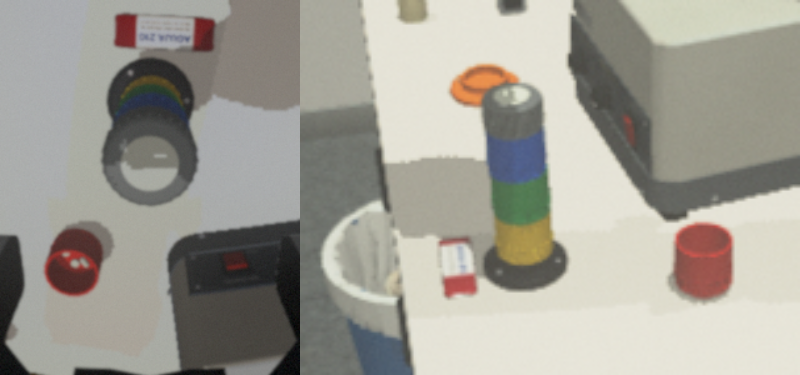

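The tower stands straight: yellow, green, blue and the lid flush, with the bystanders unmoved.

```bash
python3 -c "
from workcell import bot
print(bot.job_done())"
```

```text
the job is handed in; nothing more can be done
None
```

The pill tower is built on the black stand (yellow, green, blue, grey lid). The last pictures show it straight, fully seated and let go, and the job is handed in; the hand-in returned no verdict. I saw no change to the red pot or needle packet; the bottle and tape were out of view in those last crops, and no move went near them.

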